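Show the apprentice which blank goes in which tray

TASK

Show the apprentice which turning blank is to be stored where: point down at the middle of the walnut blank (the darkest of the three) with the fingertips about 2 cm above its top and hold still there for two seconds, then point in the same way, 2 cm above the rim, at the middle of the blue tray for two seconds, then press the red call button fully down to send them off, let it come back up and withdraw. Do not touch, move or lift any blank or tray, point closely at no other blank or tray, do not press the green button, and leave everything else on the bench where it is.

Things in the scene. Friction and masses are not known exactly. Their poses are not given: they have to be found in the camera images.
- walnut_blank: The walnut blank: upright loose cylinder of very dark brown wood, 64 mm diameter, 70 mm tall, graspable but only to be pointed at. Origin at the centre of its underside, z up.
- walnut_blank_top (a point): Centre of the walnut blank's flat top (small dark punch mark), 70 mm above the table.
- beech_blank: Bystander blank: upright loose cylinder of pale cream wood, 64 mm diameter, 60 mm tall. Origin at the centre of its underside. The three blanks stand in a row nearest the robot, in any order.
- beech_blank_top (a point): Centre of the beech blank's flat top, 60 mm above the table.
- cherry_blank: Bystander blank: upright loose cylinder of reddish orange-brown wood, 64 mm diameter, 80 mm tall. Origin at the centre of its underside.
- cherry_blank_top (a point): Centre of the cherry blank's flat top, 80 mm above the table.
- blue_tray: The blue tray: empty open-topped blue plastic tray fixed to the table, 120 mm (its x) by 90 mm (its y) by 55 mm high, walls 4 mm. Origin at the centre of its underside. The three trays stand in a row behind the blanks, in any order.
- blue_tray_mouth (a point): Centre of the blue tray's open mouth, level with its rim, 55 mm above the table.
- red_tray: Bystander: red plastic tray, otherwise like the blue one.
- red_tray_mouth (a point): Centre of the red tray's mouth, level with its rim, 55 mm above the table.
- yellow_tray: Bystander: yellow plastic tray, otherwise like the blue one.
- yellow_tray_mouth (a point): Centre of the yellow tray's mouth, level with its rim, 55 mm above the table.
- call (a joint): Travel of the red call button, m: 0 when up, 0.006 fully down. Vertical spring push button; fully down takes about 5 N and it springs back.
- call_top (a point): Centre of the top of the red call button: red cap of 36 mm diameter in a low black housing (52 mm diameter), top 22 mm above the table when up, fixed to the table, on the robot's right.
- light (a joint): Travel of the green button (a lamp's, not part of the job), m: 0 when up, 0.006 fully down.
- light_top (a point): Centre of the top of the green button, otherwise like the red one; the two may have changed places.
- sanding_block: Bystander: cork sanding block, 70 x 45 x 30 mm, lying loose. Origin under its centre.
- gouge: Bystander: loose hand tool with wooden handle and steel blade, 240 mm long, lying crosswise beyond the trays. Origin under it, near the middle.
- mallet: Bystander: loose wooden mallet standing on its head, handle up; head 80 mm diameter, 235 mm tall in all. Left side of the table. Origin at the centre of its underside.
- mug: Bystander: loose blue ceramic mug, 80 mm diameter, 90 mm tall, on the near left. Origin at the centre of its underside.
- glue: Bystander: loose white bottle with orange cap and green label, 60 mm diameter, 140 mm tall, beyond the buttons, far right. Origin at the centre of its underside.
Mind the look-alikes: they are no part of the job. Of the things that look like the blue_tray, the middle-sized one is meant. What is shaped like the part that bears call but purple or yellow is not meant.

How it is judged:
By the outcome, as a careful person would: the job done as asked, in the order asked, and still so for the second after the job is handed in, with the robot touching nothing.
It also fails if it takes over 56 s, if anything falls off the work surface, if the arm or the gripper's body presses on something with over 40 N, if the wrist force passes 120 N, or if a joint passes its speed limit or range.

ROBOT

A 6-joint arm with a two-finger parallel gripper is mounted at the origin on the work surface. World frame = base frame: x ahead of the robot, y to its left, z up, the work surface at z = 0. Lengths are in m, angles in rad, forces in N, time in s.
With the tool pointing down it reaches from about 0.275 to 0.875 m from the base axis. Payload 12.5 kg.
Tool frame: the origin (TCP) lies at the very end of the fingers, on their centre line; the grasp point (between the pads) lies 19 mm behind it; z points along the fingers, y is the line along which they close (so a half turn about z gives the same grasp; the last joint's range is limited). The gripper opens to 85 mm and grips with 20 to 120 N. Pads are 22 mm wide; open, the fingers measure 114 mm over their backs; the gripper's body (76 mm by 85 mm) begins 54 mm behind the grasp point. The pads swing forward as they close: fully open they stand 13 mm farther back than shut.
Start: joints at [1.054, 0.351, 1.652, -0, 1.139, -0.085], TCP at [0.23, 0.5, 0.231] pointing down, gripper open.
Joint ranges: [-2.75, 2.75], [-0.79, 2.1], [0.01, 2.65], [-1.57, 4.71], [0.07, 3.14], [-2.87, 2.87]. Speed limits (rad/s): [2.22, 2.22, 2.79, 3.14, 3.14, 3.14].

INTERFACE

Orientations are given as a 3x3 rotation matrix whose columns are the frame's x, y, z axes.
In Python, from bench import manip gives the robot as it stands. Calls block until the motion is done:
- manip.move_ptp(position, orientation): joint-space move of the TCP to a pose.
- manip.move_l(position, attitude=None, max_speed=0.15): straight line of the TCP; attitude=None keeps the orientation; max_speed is the mean speed in m/s.
- manip.move_j(angles): joint-space move.
- manip.set_gripper(opening, effort=None): opening from 0.0 (shut) to 1.0 (fully open); effort is the grip in N (None keeps the last); returns when the fingers have stopped.
- manip.dwell(seconds).
- manip.inverse_kinematics(position, orientation): joint angles nearest the present ones, or None.
- manip.grab_frame(name): name is "scene" or "top"; returns (picture, depth): 480x640x3 uint8, red, green, blue; 480x640 float32, m along the optical axis (not along the pixel's ray), 0 where there is no reading.
- manip.get_calibration(name): a dict with "camera_matrix" (3x3 intrinsics, pixels), "R" (3x3) and "t" (3): a world point X has camera coordinates R X + t. Camera axes: x right, y down, z forward; pixel columns grow to the right and rows downward; lengths in m; the calibration is good to about 2 mm. A picture is of the moment at which its call begins. get_calibration takes no time and is no camera call.
A pose or a line that the arm cannot do raises manip.Unreachable and nothing moves.
- manip.sign_off(): hands the job in; it is judged then, once.
Trained networks look in the newest picture that a camera, given by its name, has taken for a name from the list of things; names that differ only in an ending like _2 or _b are one class to them, and where a whole thing is asked for, a point or a joint stands for the part that bears it (a point fixed in the world has none). Each returns a list of dicts, best first, with "confidence" (0 to 1); they miss things now and then, are a little off and sometimes report something else, mostly with a low value. They report only what shows in the picture. A call takes as long as a camera call. They do not tell look-alikes from the thing itself.
- manip.look_for(camera, name): "at" ([x, y, z] in m, in world coordinates, good to about 4 mm: the middle of the surface that is visible of it).
Readings, each from a call of its own:
- manip.current_time(): time.
- manip.current_qpos(): joint angles.
- manip.current_joint_vel(): joint speeds.
- manip.current_joint_torque(): joint torques, N m.
- manip.current_ee_pos(): TCP position.
- manip.current_tcp_rot(): TCP orientation.
- manip.current_force(): force on the tool from outside, world axes, zero at the start.
- manip.current_ft_torque(): the same for the moment, N m.
- manip.current_grip_width(): opening from 0.0 (shut) to 1.0 (fully open).
- manip.current_grip_force(): force on a finger pad.
Only numpy, scipy, OpenCV 4.12 (cv2) and the standard library are available. Lean on these libraries where they do the work, as an engineer would, in place of code of your own. Each camera call takes 0.05 s, during which the arm holds its last target. There are 200 camera calls.

## Working session

There is one attempt and no reset: what is moved stays moved. The work goes in short steps, each a Python script; the robot and the scene stay as the last script left them, time stands still between calls to the robot, and variables do not carry over. Pictures are saved under pics/ and viewed, at most 10 in all, crops included, and the job is handed in when it is done.

```bash
mkdir -p pics; python3 - <<'E'
from bench import manip
import cv2,numpy as np
for n in("top","scene"):
    p,d=manip.grab_frame(n); cv2.imwrite(f"pics/{n}0.png",p[:,:,::-1]); np.savez(f"pics/{n}0.npz",p=p,d=d)
for n in "walnut_blank_top beech_blank cherry_blank blue_tray red_tray yellow_tray call light".split():
    for r in manip.look_for("top",n)[:5]: print(n,np.round(r["at"],3),round(r["confidence"],2))
print(manip.current_time(), manip.current_tcp_rot().round(2) if hasattr(manip.current_tcp_rot(),'round') else manip.current_tcp_rot())
E
```

```text
walnut_blank_top [0.437 0.243 0.07 ] 0.64
beech_blank [0.441 0.108 0.063] 0.78
beech_blank [ 0.513 -0.354  0.02 ] 0.66
cherry_blank [ 0.433 -0.065  0.082] 0.76
blue_tray [ 0.34  -0.417  0.008] 0.71
blue_tray [ 0.604 -0.068  0.002] 0.67
blue_tray [ 0.316 -0.184  0.001] 0.6
blue_tray [ 0.433 -0.066  0.086] 0.4
red_tray [0.622 0.083 0.004] 0.88
yellow_tray [0.644 0.264 0.003] 0.66
yellow_tray [0.439 0.244 0.069] 0.64
call [ 0.511 -0.353  0.022] 0.64
call [ 0.608 -0.402  0.023] 0.61
call [ 0.529 -0.439  0.021] 0.49
light [ 0.63  -0.212  0.031] 0.6
light [ 0.49  -0.211  0.021] 0.5
0.5 [[-0.91  0.42 -0.  ]
 [ 0.42  0.91 -0.  ]
 [-0.   -0.   -1.  ]]
```

View pics/top0.png

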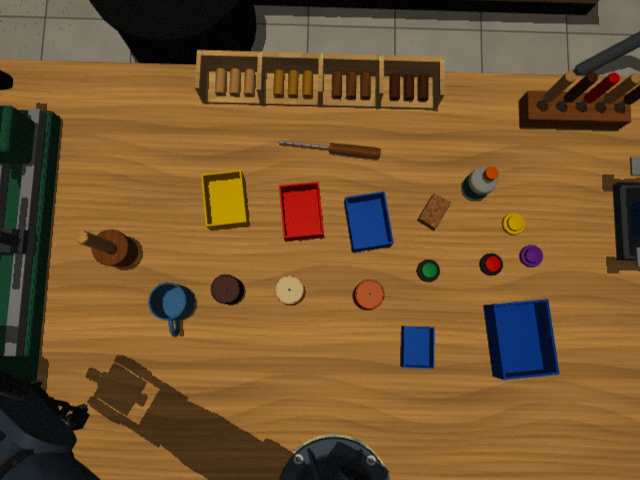

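View pics/scene0.png

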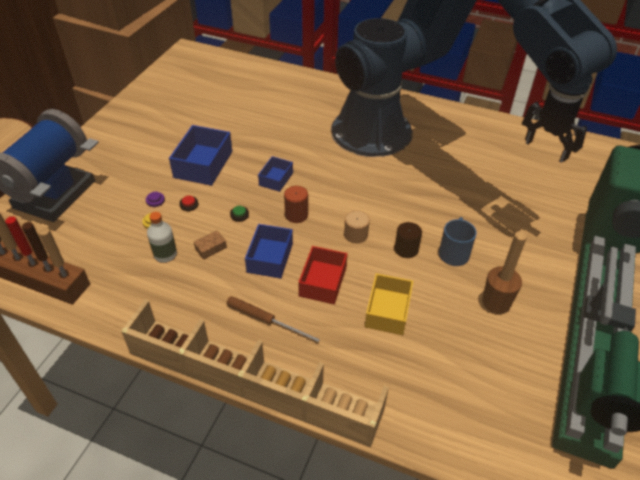

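Top picture:
- **Blue trays:** there are three, at (369,222), (418,347) small and (521,339) large. The middle-sized one is (369,222), in the tray row.
- **Buttons:** red (491,264) is meant. Green (429,270) is the lamp, and yellow (513,224) and purple (531,256) are look-alikes.
- **Walnut blank:** the darkest cylinder, at (227,289).

Next I measure these by colour and depth.

```bash
python3 - <<'E'
from bench import manip
import cv2,numpy as np
f=np.load("pics/top0.npz");p,d=f["p"],f["d"];c=manip.get_calibration("top")
K,R,t=[np.array(c[k]) for k in("camera_matrix","R","t")]
v,u=np.mgrid[:480,:640]
X=(np.stack([(u-K[0,2])/K[0,0]*d,(v-K[1,2])/K[1,1]*d,d],-1)-t)@R
for n,(a,b),w,z0,z1 in[("walnut",(227,289),25,.06,.08),("beech",(290,290),25,.05,.07),("cherry",(369,294),25,.07,.09),("blue_mid",(369,222),38,.045,.065),("blue_small",(418,347),30,.02,.1),("blue_big",(521,339),50,.04,.12),("red",(491,264),9,.018,.03),("green",(429,270),9,.018,.03)]:
    s=np.s_[b-w:b+w,a-w:a+w];x=X[s];m=(x[...,2]>z0)&(x[...,2]<z1)&(d[s]>0)
    q=x[m]; r=cv2.minAreaRect(q[:,:2].astype(np.float32)); print(n,len(q),"z",np.median(q[:,2]).round(4),"rect",np.round(r[0],4),np.round(r[1],4),round(r[2],1),"mean",q.mean(0).round(4))
cv2.imwrite("pics/crop0.png",cv2.resize(p[180:390,200:570,::-1],None,fx=2.1,fy=2.1,interpolation=cv2.INTER_CUBIC))
h=cv2.cvtColor(p,cv2.COLOR_RGB2HSV)
for b,a in((264,491),(270,429),(224,513),(256,531)): print(p[b,a])
Rd=np.array([[1,0,0],[0,-1,0],[0,0,-1.]])
print(manip.current_ee_pos())
E
```

```text
walnut 692 z 0.0704 rect [0.438  0.2435] [0.0622 0.0618] 0.5 mean [0.4385 0.2437 0.0704]
beech 665 z 0.0607 rect [0.4404 0.107 ] [0.0612 0.0615] 1.3 mean [0.4405 0.1072 0.0608]
cherry 690 z 0.0808 rect [ 0.4332 -0.0657] [0.0622 0.0607] 1.2 mean [ 0.4331 -0.0658  0.0808]
blue_mid 442 z 0.0543 rect [ 0.6    -0.0664] [0.1213 0.0908] 10.3 mean [ 0.601  -0.0673  0.0538]
blue_small 341 z 0.0387 rect [ 0.322 -0.178] [0.0676 0.0901] 89.5 mean [ 0.319  -0.1786  0.0363]
blue_big 1559 z 0.0686 rect [ 0.3451 -0.4031] [0.161  0.1233] 6.7 mean [ 0.3399 -0.4059  0.0641]
red 177 z 0.0229 rect [ 0.511  -0.3517] [0.0324 0.0341] 3.0 mean [ 0.5112 -0.3521  0.0227]
green 179 z 0.0228 rect [ 0.4935 -0.2065] [0.0347 0.0343] 84.5 mean [ 0.4936 -0.2072  0.0226]
[164  12   2]
[ 27 106  44]
[182 143   0]
[ 85  33 107]
[0.23014343 0.49950189 0.23127551]
```

View pics/crop0.png

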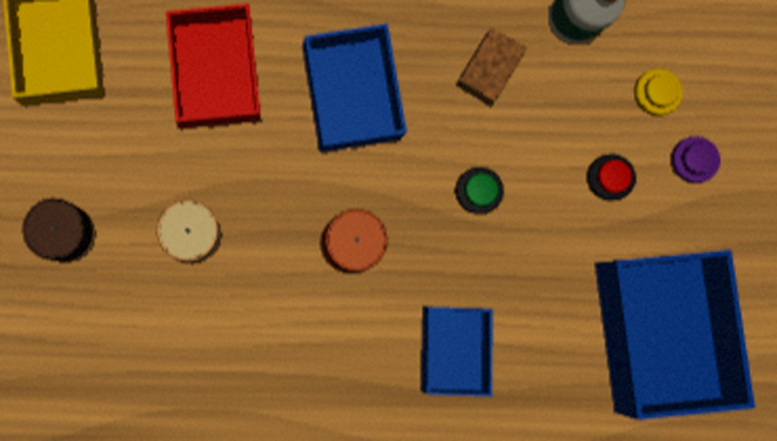

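The crop confirms the choices. The tray at (369,222) measures 121 x 91 mm with its rim at 54 mm, so it is the middle-sized one. The small one is 90 x 68 mm and the large one 161 x 123 mm. The button at (491,264) has a red cap on a black housing. All heights match the description.

```bash
python3 - <<'E'
from bench import manip
import numpy as np
m=manip
m.set_gripper(0.0)
R=np.array(m.current_tcp_rot())
def st(s): print(s,round(m.current_time(),2),np.round(m.current_ee_pos(),4),np.round(m.current_force(),2),round(m.current_grip_width(),3))
def point(x,y,z,n):
    m.move_ptp([x,y,.22],R); m.move_l([x,y,z],R); m.dwell(.3); st(n); m.dwell(2.4); st(n); m.move_l([x,y,.22],R)
point(.4382,.2436,.090,"walnut")
point(.600,-.0664,.075,"blue")
m.move_ptp([.511,-.352,.12],R); m.move_l([.511,-.352,.028],R); m.dwell(.2); st("above red")
E
```

```text
walnut 3.83 [0.4384 0.2437 0.0904] [0.02 0.16 0.27] 0.002
walnut 6.23 [0.4382 0.2436 0.09  ] [-0.28 -0.29 -1.  ] -0.0
blue 9.98 [ 0.6002 -0.0664  0.0754] [ 0.33  0.18 -0.46] 0.001
blue 12.38 [ 0.6    -0.0664  0.075 ] [ 0.95 -0.03  1.23] -0.002
above red 15.67 [ 0.5114 -0.3523  0.029 ] [ 0.74 -0.56 -0.61] -0.002
```

```bash
python3 - <<'E'
from bench import manip as m
import numpy as np
for z in np.arange(.023,.0105,-.001):
    m.move_l([.511,-.352,z],max_speed=.02); m.dwell(.25); f=m.current_force()[2]
    print(round(z,4),round(m.current_ee_pos()[2],4),round(f,2))
    if f>14: break
m.dwell(.3)
m.move_l([.511,-.352,.06],max_speed=.05); m.move_l([.511,-.352,.22]); m.dwell(.5)
print(m.current_time(),np.round(m.current_force(),2))
E
```

```text
0.023 0.0231 0.29
0.022 0.0221 0.77
0.021 0.0211 1.88
0.02 0.0201 2.84
0.019 0.0191 2.81
0.018 0.0181 3.46
0.017 0.0171 4.69
0.016 0.0161 5.44
0.015 0.0159 14.24
23.3833 [-0.13  0.81  0.27]
```

The force climbed like a spring to 5.4 N, then jumped to 14 N at the stop, 6 mm down, so the button went fully down. I check the scene once before handing in.

```bash
python3 - <<'E'
from bench import manip as m
import cv2
p,d=m.grab_frame("top"); cv2.imwrite("pics/top1.png",p[:,:,::-1])
E
```

```text
(no output)
```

View pics/top1.png

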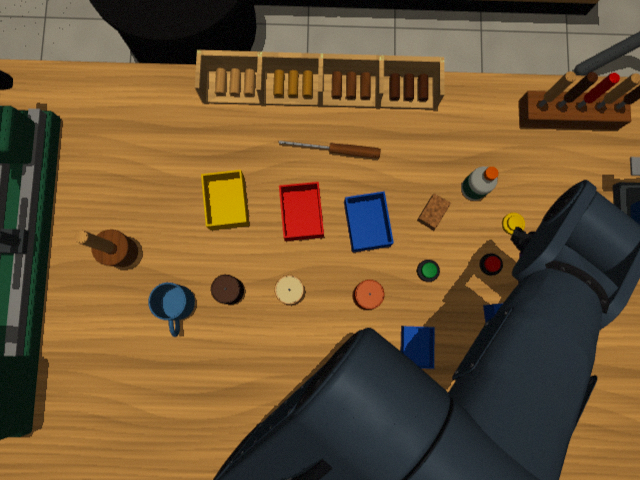

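The visible things stand at the same pixels as before: walnut (227,289), blue tray (369,222), mug (170,303), glue (481,182). The red button (491,264) is free, and the arm is clear above it.

```bash
python3 -c "
from bench import manip as m
print(m.sign_off())"
```

```text
the job is handed in; nothing more can be done
None
```

The job is handed in: the arm pointed at the walnut blank and then the blue tray for over two seconds each, pressed the red button fully down and withdrew, and nothing in view had moved.

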